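# Empty the tipping cradle into the catch tray and stack its pan

### The arm

A 6-joint arm with a two-finger parallel gripper is mounted at the origin on a cart in front of the work surface, level with it; the furniture and walls round the work are solid. World frame = base frame: x ahead of the robot, y to its left, z up, the work surface at z = 0. Lengths are in m, angles in rad, forces in N, time in s.
With the tool pointing down it reaches from about 0.35 to 0.775 m from the base axis. Payload 5.5 kg.
Tool frame: the origin (TCP) lies at the very end of the fingers, on their centre line; the grasp point (between the pads) lies 19 mm behind it; z points along the fingers, y is the line along which they close (so a half turn about z gives the same grasp; the last joint's range is limited). The gripper opens to 85 mm and grips with 20 to 120 N. Pads are 22 mm wide; open, the fingers measure 114 mm over their backs; the gripper's body (76 mm by 85 mm) begins 54 mm behind the grasp point. The pads swing forward as they close: fully open they stand 13 mm farther back than shut.
Start: joints at [-0.14, 0.313, 0.046, 1.304, 0, 1.431], TCP at [0.575, -0, 0.231] pointing down, gripper open.
Joint ranges: [-2.76, 2.76], [-0.86, 1.69], [-1.03, 1.26], [-2.2, 2.34], [-1.47, 1.5], [-3.14, 3.14]. Speed limits (rad/s): [2.57, 2.57, 3.14, 3.14, 3.14, 3.14].

### API

Orientations are given as a unit quaternion [w, x, y, z].
In Python, from workcell import env, cams, ticket, spotter gives the robot as it stands.
- The arm moves only by the tool jog_arm, never from a script. Its argument "increments" is a list that holds one entry, the list of rows, each a list of 7 numbers: the shift along the tool's x, y, z in units of 0.25 m (1.0 is 0.25 m), then the turn, a rotation vector about the tool's x, y, z in units of 180 degrees (1.0 is 180 degrees), then the closure in counts, from 0 (fully open) to 255 (shut). A call has 1 to 20 rows; each row shifts and turns the commanded pose from where the row before left it, along the tool's axes as they then stand; what a row does not reach is not made up. A row lasts 1/10 s, in which the tool goes at most 50 mm and 8.59 degrees, less where a joint would pass 70% of its speed; a pose out of reach is approached as far as the arm can. A call with a number of a shift or a turn outside -1 to 1 is refused whole. A call with a gripper value outside its range is refused whole. The fingers move at their own pace and stop on an object; "force" is the grip in N (left out, the last holds). Time passes only in rows, so rows that do not move let the fingers close. It gives the time, the measured TCP pose, the force, the opening and the grip force at its end, in the units of the state.
- env.get_state(): the state, without advancing time (a new reading comes with each control period).
- cams.read_camera(name): name is "scene" or "side" or "wrist"; returns a dict with "pixels" (400x640x3 uint8, red, green, blue), "fx", "fy", "cx", "cy" (pixels), "k1" (the pictures are not rectified: a ray, as slopes to the right and down, at radius r is drawn at 1 + k1 r^2 times it, then the intrinsics apply), "xyz" and "attitude" of the camera in the world; the wrist camera has in their place "mount" (4x4, takes a point from camera to tool coordinates, whose origin is the TCP and whose axes are the flange's). Camera axes: x right, y down, z forward; pixel columns grow to the right and rows downward; lengths in m; the calibration is good to about 2 mm. A picture is of the moment at which its call begins: read the wrist's pose just before it. There is no depth.
- ticket.hand_in(): hands the job in; it is judged then, once.
Trained networks look in the newest picture that a camera, given by its name, has taken for a name from the list of things; names that differ only in an ending like _2 or _b are one class to them, and where a whole thing is asked for, a point or a joint stands for the part that bears it (a point fixed in the world has none). Each returns a list of dicts, best first, with "conf" (0 to 1); they miss things now and then, are a little off and sometimes report something else, mostly with a low value. They report only what shows in the picture. A call takes as long as a camera call.
- spotter.find_in(target, camera): "uv" ([column, row] in pixels, amid what is visible of it).
- spotter.cut_out(target, camera): "region" (400x640 bool, what is visible of it) and "uv" ([column, row] in pixels, amid what is visible of it).
- spotter.landmark_of(target, camera): "uv" ([column, row] in pixels: a listed point, or the origin of a listed thing).
The state is a dict: "clock": time; "joint_pos": joint angles; "qvel": joint speeds; "tau": joint torques, N m; "tcp_pos": TCP position; "orientation": TCP orientation; "wrist_force": force on the tool from outside, world axes, zero at the start; "ft_torque": the same for the moment, N m; "finger_gap": finger opening in m; "grip_force": force on a finger pad.
Only numpy, scipy, OpenCV 4.12 (cv2) and the standard library are available. Lean on these libraries where they do the work, as an engineer would, in place of code of your own. Each camera call takes 0.05 s, during which the arm holds its last target. There are 200 camera calls.

### The job

Tip the cradle by its red lever until all three connector housings have slid out of the pan into the blue catch tray, then swing it back level with the pan still in it. Then take the emptied pan by its handle, lift it out of the cradle and lower it into the other, empty pan so that it nests flat inside it, with the two handles turned at least 45 degrees apart so that each can be gripped. Leave the empty pan and the other things on the desk where they are.

Things in the scene. Friction and masses are not known exactly. Their poses are not given: they have to be found in the camera images.
- stand: Grey pivot stand fixed to the desk: two uprights 178 mm apart (along its x), up to 121 mm high. Origin on the desk under the pivot axis, midway between the uprights. Its x axis, along the pivot axis, points away from the robot (turned up to about 17 degrees); -y is the pouring side with the tray, +y the side the seated pan's handle points to.
- pivot (a point): Point on the pivot axis midway between the uprights, 105 mm above the desk; axes as stand. The cradle turns about the x axis through this point.
- cradle (a joint): Tilt of the cradle, rad: 0 = level, on its stop (start); 1.5 = fully tipped, on the other stop. Growing values lower the cradle's -y side and swing the lever's top towards the stand's -y. A friction brake of 0.3 N m (3 N at the lever grip) holds it wherever it is left.
- lever_mid (a point): Centre of the red lever grip: cylinder 17 mm across, 58 mm long, parallel to the pivot axis, spinning freely on its pin, 142 mm from the pivot point along the stand's -x and 110 mm from the axis. The lever leans 0.75 rad from upright to +y at rest and 0.75 rad to -y when fully tipped, so the grip runs over the top of an arc with free room above. The lever arm is 36 mm behind the centre.
- seat (a point): Where the centre of the seated pan's underside rests on the cradle: when level, 45 mm from the pivot axis to the stand's +y and 75 mm above the desk; turns with the cradle. Two toe pins at the pouring side and two pins beside the handle's tang locate the pan with 2 to 4 mm play; nothing holds it down: it lifts straight up when level and stays in when tipped. Pins end 14 mm above the rim.
- pan: Handled pan in the cradle, with the three connectors in it: shallow conical bowl of sheet steel, base 60 mm across, rim 130 mm across, 30 mm high, walls flaring 49 degrees from upright, 3 mm thick, base 6 mm thick; about 0.13 kg. Origin at the centre of its underside, z up, straight level handle along +y (pointing to the stand's +y when seated).
- pan_handle (a point): Middle of that pan's black handle grip, 105 mm from the pan's centre and 34 mm above its underside; axes as pan. The grip is a bar 15 mm wide and 12 mm thick, from 76 to 138 mm from the centre, underside 28 mm and top 40 mm above the pan's underside; a 20 mm wide steel tang joins it to the rim.
- empty_pan: The other pan, the same shape with the same axes, empty, loose on the desk left of the stand, handle roughly towards the robot; 0.16 kg. Nested in it, the first pan's base rests flat on its inner floor, 6 mm higher, with about 2 mm play; the handles foul each other if one lies over the other.
- empty_handle (a point): Middle of the empty pan's black handle grip, 105 mm from its centre and 34 mm above its underside; axes as empty_pan.
- tray: Blue open catch tray, 144 (x) x 170 (y) x 40 mm high, walls and floor 4 mm, standing loose between the uprights under the pouring side; origin at the centre of its underside, axes about parallel to the stand's.
- conn_a: Cream nylon connector housing, 15 x 28 x 13 mm, loose in the pan; origin at the centre of its underside.
- conn_b: Cream nylon connector housing, 15 x 23 x 13 mm, loose in the pan; origin at the centre of its underside.
- conn_c: Cream nylon connector housing, 15 x 34 x 13 mm, loose in the pan; origin at the centre of its underside. The housings may slide out of the pan only when the cradle is tipped nearly all the way.
- bottle: Black steel drinking bottle, 75 mm across, 252 mm high; bystander. Origin under its centre.
- portable_drive: Flat black portable drive, 116 x 80 x 14 mm; bystander. Origin under its centre.
- tape_black: Roll of black tape, 53 mm across, 19 mm high; bystander. Origin under its centre.

How it is judged:
On the way, in this order (a step that is already met when the one before it is completed fails the run):
1. all three connectors lie in the catch tray, emptied by tipping: the cradle is still tipped (over 0.3 rad) with the pan in its seat (within 15 mm) (x of conn_a in the frame of tray between -0.068 and 0.068 m and y of conn_a in the frame of tray between -0.081 and 0.081 m and z of conn_a in the frame of tray between -0.005 and 0.038 m and x of conn_b in the frame of tray between -0.068 and 0.068 m and y of conn_b in the frame of tray between -0.081 and 0.081 m and z of conn_b in the frame of tray between -0.005 and 0.038 m and x of conn_c in the frame of tray between -0.068 and 0.068 m and y of conn_c in the frame of tray between -0.081 and 0.081 m and z of conn_c in the frame of tray between -0.005 and 0.038 m and value of joint cradle above 0.3 rad and distance between pan and seat below 0.015 m), for 0.1 s.
2. the cradle is back level (within 0.06 rad) with the pan still in its seat (within 15 mm) (value of joint cradle below 0.06 rad and distance between pan and seat below 0.015 m), for 0.2 s.
At the end, for the whole second after the job is handed in: Connectors at rest in the tray; cradle level (0.1 rad); emptied pan at rest, nested in the other pan on the desk: centres within 8 mm, underside 3 to 11 mm above the other's, both level within 0.08 rad, handle middles over 75 mm apart (about 42 degrees) (x of conn_a in the frame of tray between -0.068 and 0.068 m and y of conn_a in the frame of tray between -0.081 and 0.081 m and z of conn_a in the frame of tray between -0.005 and 0.038 m and x of conn_b in the frame of tray between -0.068 and 0.068 m and y of conn_b in the frame of tray between -0.081 and 0.081 m and z of conn_b in the frame of tray between -0.005 and 0.038 m and x of conn_c in the frame of tray between -0.068 and 0.068 m and y of conn_c in the frame of tray between -0.081 and 0.081 m and z of conn_c in the frame of tray between -0.005 and 0.038 m and value of joint cradle below 0.1 rad and horizontal distance between pan and empty_pan below 0.008 m and z of pan in the frame of empty_pan between 0.003 and 0.011 m and angle between each of pan, empty_pan's own z axis and vertical below 0.08 rad and height (world z) of empty_pan below 0.006 m and horizontal distance between pan_handle and empty_handle above 0.075 m and linear speed of each of pan, empty_pan, conn_a, conn_b, conn_c below 0.02 m/s); the robot touches nothing.
It fails at once if a bystander (bottle, drive, tape) is moved more than 30 mm (distance of any of bottle, portable_drive, tape_black from where it was at the start of the episode above 0.03 m).
It fails at once if the empty pan is moved more than 40 mm from where it stands (distance of empty_pan from where it was at the start of the episode above 0.04 m).
It fails at once if the pan is dropped into the other one: let go more than about 20 mm up (horizontal distance between pan and empty_pan below 0.05 m and z of pan in the frame of empty_pan above 0.026 m and contact force between the fingers and pan below 0.01 N and linear speed of pan above 0.25 m/s).
It also fails if it takes over 54 s, if anything falls off the work surface, if the arm or the gripper's body presses on something with over 40 N, if the wrist force passes 120 N, or if a joint passes its speed limit or range.

## Working session

There is one attempt and no reset: what is moved stays moved. The work goes in short steps, Python scripts to look and compute and a tool call to move; the robot and the scene stay as the last step left them, time stands still between calls to the robot, and variables do not carry over. Pictures are saved under pics/ and viewed, at most 10 in all, crops included, and the job is handed in when it is done.

Besides the shell and the picture viewer there is one more tool, called after "Request:" as name([rows], argument=value, ...), one row to a line, values as JSON. jog_arm: Moves the arm, as the interface text tells. Shifts and turns lie within -1 to 1; 1 stands for 0.25 m of shift or 180 degrees of turn. Its arguments: {"type":"object","properties":{"increments":{"type":"array"},"force":{"type":"number"}},"required":["increments"]}

```bash
mkdir -p pics; ls; cat > h.py <<'E'
import numpy as np, cv2
from scipy.spatial.transform import Rotation as R
from workcell import env, cams, ticket, spotter
def q2R(q): return R.from_quat([q[1],q[2],q[3],q[0]]).as_matrix()
def cam(name):
    s=env.get_state(); d=cams.read_camera(name)
    if 'mount' in d:
        T=np.eye(4);T[:3,:3]=q2R(s['orientation']);T[:3,3]=s['tcp_pos'];T=T@np.array(d['mount'])
        d['Rm'],d['o']=T[:3,:3],T[:3,3]
    else:
        a=np.array(d['attitude']); d['Rm']=a if a.shape==(3,3) else q2R(a); d['o']=np.array(d['xyz'])
    return d
def ray(d,uv):
    xd=(uv[0]-d['cx'])/d['fx'];yd=(uv[1]-d['cy'])/d['fy'];x,y=xd,yd
    for _ in range(20):
        f=1+d['k1']*(x*x+y*y);x,y=xd/f,yd/f
    v=d['Rm']@np.array([x,y,1]);return v/np.linalg.norm(v)
def atz(d,uv,z):
    v=ray(d,uv);return d['o']+v*(z-d['o'][2])/v[2]
def proj(d,p):
    c=d['Rm'].T@(np.array(p)-d['o']);x,y=c[:2]/c[2];f=1+d['k1']*(x*x+y*y)
    return np.array([d['fx']*x*f+d['cx'],d['fy']*y*f+d['cy']])
def tri(obs):
    A=np.zeros((3,3));b=np.zeros(3)
    for d,uv in obs:
        v=ray(d,uv);P=np.eye(3)-np.outer(v,v);A+=P;b+=P@d['o']
    return np.linalg.solve(A,b)
def save(d,n): cv2.imwrite('pics/'+n,d['pixels'][:,:,::-1])
E
python3 - <<'E'
from h import *
D={n:cam(n) for n in ('scene','side','wrist')}
for n,d in D.items(): save(d,n+'0.png'); print(n,d['o'].round(3),d['Rm'][:,2].round(2),d['fx'])
for t in ['pivot','lever_mid','seat','pan','pan_handle','empty_pan','empty_handle','tray','stand','bottle','portable_drive','tape_black']:
    for n in D:
        r=spotter.landmark_of(t,n)
        print(t,n,[(np.round(x['uv']).tolist(),round(x['conf'],2)) for x in r[:3]])
s=env.get_state();print(s['clock'],s['tcp_pos'],s['orientation'])
E
```

```text
pics
scene [ 0.047 -0.867  0.626] [ 0.42  0.81 -0.4 ] 494.3157561469895
side [0.06  1.154 0.848] [ 0.36 -0.77 -0.53] 451.7515350325157
wrist [0.575 0.076 0.375] [-0.   -0.3  -0.95] 285.84161133923783
pivot scene [([391.0, 265.0], 0.69)]
pivot side [([349.0, 156.0], 0.64)]
pivot wrist []
lever_mid scene [([313.0, 236.0], 0.61)]
lever_mid side [([382.0, 153.0], 0.45), ([342.0, 171.0], 0.42), ([349.0, 177.0], 0.38)]
lever_mid wrist [([148.0, 362.0], 0.63)]
seat scene [([375.0, 273.0], 0.89)]
seat side [([342.0, 174.0], 0.81)]
seat wrist [([315.0, 290.0], 0.36)]
pan scene [([372.0, 270.0], 0.76)]
pan side [([230.0, 269.0], 0.62)]
pan wrist [([316.0, 290.0], 0.62)]
pan_handle scene [([339.0, 238.0], 0.65)]
pan_handle side [([338.0, 180.0], 0.69)]
pan_handle wrist []
empty_pan scene [([285.0, 245.0], 0.73), ([378.0, 263.0], 0.21)]
empty_pan side [([324.0, 243.0], 0.88)]
empty_pan wrist [([264.0, 24.0], 0.78)]
empty_handle scene []
empty_handle side [([352.0, 244.0], 0.81)]
empty_handle wrist []
tray scene [([403.0, 323.0], 0.95)]
tray side [([349.0, 179.0], 0.88)]
tray wrist []
stand scene []
stand side [([349.0, 187.0], 0.77), ([349.0, 168.0], 0.46), ([344.0, 158.0], 0.3)]
stand wrist []
bottle scene [([314.0, 202.0], 0.98), ([284.0, 244.0], 0.57)]
bottle side [([228.0, 266.0], 0.63)]
bottle wrist []
portable_drive scene [([346.0, 226.0], 0.65)]
portable_drive side [([268.0, 234.0], 0.95)]
portable_drive wrist [([422.0, 6.0], 0.89)]
tape_black scene [([336.0, 210.0], 0.7)]
tape_black side [([240.0, 252.0], 0.7)]
tape_black wrist []
1.95 [ 5.75052094e-01 -4.88949020e-06  2.31362310e-01] [6.13995970e-05 7.07111843e-01 7.07101715e-01 5.46866657e-05]
```

View pics/scene0.png

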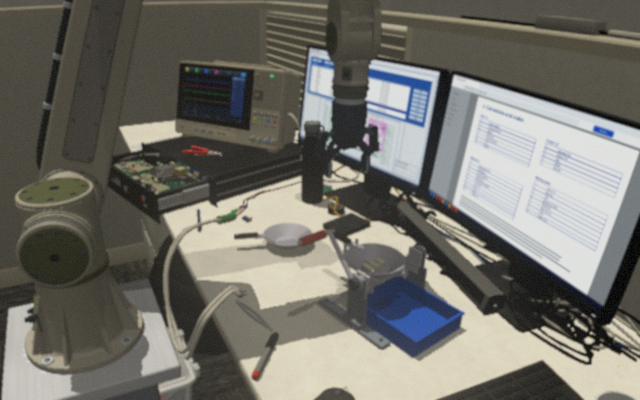

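View pics/side0.png

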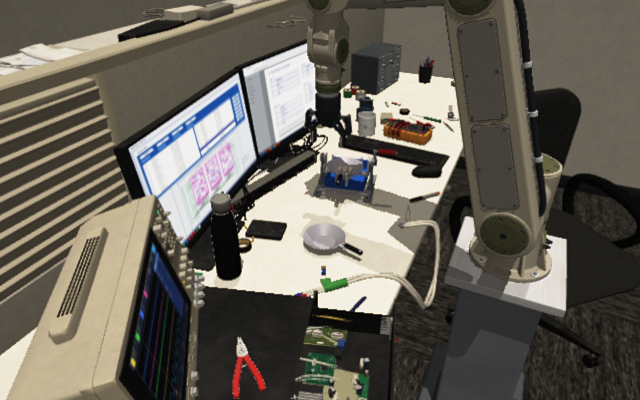

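View pics/wrist0.png

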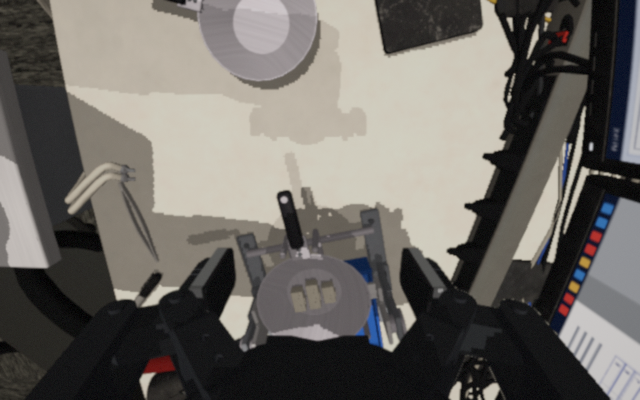

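```bash
python3 - <<'E'
from h import *
a=cam('scene');b=cam('side');w=cam('wrist')
for n,o in dict(pivot=[(a,(391,265)),(b,(349,156))],seat=[(a,(375,273)),(b,(342,174))],handle=[(a,(339,238)),(b,(338,180))],
 lever_aw=[(a,(313,236)),(w,(148,362))],lever_ab=[(a,(313,236)),(b,(382,153))],tray=[(a,(403,323)),(b,(349,179))],
 empty=[(a,(285,245)),(b,(324,243))],ehs=[(b,(352,244)),(b,(352,244.01))],bottle=[(a,(314,202)),(b,(228,266))],drive=[(a,(346,226)),(b,(268,234))],tape=[(a,(336,210)),(b,(240,252))]).items():
  try:
    p=tri(o);print(n,p.round(3),[np.abs(proj(d,p)-uv).max().round(1) for d,uv in o])
  except Exception as e: print(n,e)
print(atz(b,(352,244),.034), atz(b,(324,243),0),atz(b,(268,234),0),atz(b,(240,252),0))
E
```

```text
pivot [ 0.574 -0.187  0.112] [np.float64(0.5), np.float64(0.3)]
seat [ 0.576 -0.134  0.064] [np.float64(0.1), np.float64(0.1)]
handle [ 0.547 -0.028  0.103] [np.float64(0.1), np.float64(0.1)]
lever_aw [ 0.426 -0.136  0.188] [np.float64(0.2), np.float64(0.5)]
lever_ab [ 0.433 -0.123  0.181] [np.float64(0.5), np.float64(0.3)]
tray [ 0.587 -0.229 -0.007] [np.float64(0.6), np.float64(0.3)]
empty [ 0.505  0.171 -0.003] [np.float64(0.8), np.float64(0.7)]
ehs [0.06  1.154 0.848] [np.float64(0.0), np.float64(0.0)]
bottle [0.701 0.385 0.   ] [np.float64(1.5), np.float64(1.7)]
drive [ 0.694  0.194 -0.005] [np.float64(1.7), np.float64(1.6)]
tape [ 0.725  0.303 -0.007] [np.float64(1.3), np.float64(1.4)]
[0.41307685 0.18276486 0.034     ] [0.50632888 0.17288777 0.        ] [0.68289465 0.20430635 0.        ] [0.71311734 0.31408439 0.        ]
```

The views show the cradle with pan at about scene (375,265) and side (345,175), the red lever grip at scene (313,236), and the empty pan at scene (288,236) and side (324,240). In the wrist view the pan with its three connectors is at (313,295). Next I fit the stand pose.

```bash
cat >> h.py <<'E'
from scipy.optimize import least_squares
def stand_pts(p):
    x,y,t=p; c,s=np.cos(t),np.sin(t)
    f=lambda a,b,z: np.array([x+c*a-s*b,y+s*a+c*b,z])
    return dict(pivot=f(0,0,.105),seat=f(0,.045,.075),pan=f(0,.045,.075),pan_handle=f(0,.150,.109),
      lever_mid=f(-.142,.110*np.sin(.75),.105+.110*np.cos(.75)),lever_top=f(-.142,0,.215),lever_end=f(-.142,-.075,.1855))
def fit(obs,model,x0):
    return least_squares(lambda p:np.concatenate([(proj(d,model(p)[n])-uv)/2 for d,n,uv in obs]),x0,loss='soft_l1')
def toolinc(p,yaw_y,s=None):
    """increments in tool frame to reach TCP p (tool down) with tool y at world yaw yaw_y"""
    s=s or env.get_state();Rt=q2R(s['orientation'])
    y=np.array([np.cos(yaw_y),np.sin(yaw_y),0]);z=np.array([0,0,-1.]);G=np.stack([np.cross(y,z),y,z],1)
    return Rt.T@(np.array(p)-s['tcp_pos'])/.25, R.from_matrix(Rt.T@G).as_rotvec()/np.pi
E
python3 - <<'E'
from h import *
a=cam('scene');b=cam('side');w=cam('wrist')
obs=[(a,'pivot',(391,265)),(b,'pivot',(349,156)),(a,'seat',(375,273)),(b,'seat',(342,174)),(w,'seat',(315,290)),(a,'pan_handle',(339,238)),(b,'pan_handle',(338,180)),(a,'lever_mid',(313,236)),(w,'lever_mid',(148,362)),(w,'pan_handle',(289,214))]
r=fit(obs,stand_pts,[.574,-.187,.2]);print(r.x.round(4))
for d,n,uv in obs: print(n,(proj(d,stand_pts(r.x)[n])-uv).round(1))
for k,v in stand_pts(r.x).items(): print(k,v.round(4))
L=stand_pts(r.x)['lever_mid'];print(toolinc(L+[0,0,.055],r.x[2]+np.pi/2))
E
```

```text
[ 0.581  -0.1781  0.228 ]
pivot [-0.5  0.7]
pivot [-3.1  2.2]
seat [-1.7 -3.8]
seat [ 1.6 -2.3]
seat [-1.5 -3.7]
pan_handle [ 1.2 -1.4]
pan_handle [ 0.6 -2. ]
lever_mid [0.5 1.4]
lever_mid [ 0.9 -0.8]
pan_handle [0.1 5.6]
pivot [ 0.581  -0.1781  0.105 ]
seat [ 0.5708 -0.1343  0.075 ]
pan [ 0.5708 -0.1343  0.075 ]
pan_handle [ 0.5471 -0.032   0.109 ]
lever_mid [ 0.4257 -0.1372  0.1855]
lever_top [ 0.4427 -0.2102  0.215 ]
lever_end [ 0.4596 -0.2833  0.1855]
(array([-0.54872855, -0.59710976, -0.03669509]), array([ 1.29181274e-05,  1.67475065e-05, -5.72582795e-01]))
```

Request:
jog_arm([
  [[-0.11,-0.12,-0.008,0,0,0,0],[-0.11,-0.12,-0.008,0,0,0,0],[-0.11,-0.12,-0.008,0,0,0,0],[-0.11,-0.12,-0.008,0,0,0,0],[-0.11,-0.117,-0.005,0,0,0,0],[0,0,0,0,0,-0.0475,0],[0,0,0,0,0,-0.0475,0],[0,0,0,0,0,-0.0475,0],[0,0,0,0,0,-0.0475,0],[0,0,0,0,0,-0.0475,0],[0,0,0,0,0,-0.0475,0],[0,0,0,0,0,-0.0475,0],[0,0,0,0,0,-0.0475,0],[0,0,0,0,0,-0.0475,0],[0,0,0,0,0,-0.0475,0],[0,0,0,0,0,-0.0475,0],[0,0,0,0,0,-0.0475,0],[0,0,0,0,0,0,0]],
], force=40)

```text
clock: 4.05
tcp_pos: [0.4258, -0.1375, 0.2407]
orientation: [0.0, -0.11, 0.994, -0.0]
wrist_force: [0.4, -0.5, 0.2]
finger_gap: 0.0856
grip_force: 0.0
```

```bash
python3 - <<'E'
from h import *
w=cam('wrist');save(w,'w1.png')
P=stand_pts([.581,-.1781,.228])
for t in ['lever_mid','seat','pan_handle']:
  print(t,[(np.round(x['uv'],1).tolist(),round(x['conf'],2)) for x in spotter.landmark_of(t,'wrist')[:2]],proj(w,P[t]).round(1))
s=env.get_state();print(s['clock'],s['joint_pos'],toolinc(P['lever_mid']+[0,0,.055],.228+np.pi/2))
E
```

```text
lever_mid [([317.8, 211.3], 0.98)] [318.3 213.9]
seat [] [295.2 287.3]
pan_handle [([384.5, 307.2], 0.63)] [383.5 304.1]
4.25 [-4.92168868e-01  6.32312438e-02 -2.40374191e-01  1.26700798e+00
  2.59748393e-05 -7.09641526e-01] (array([-5.49926952e-05,  1.46770206e-03,  4.39668188e-04]), array([-3.19242651e-05,  4.93876490e-05, -3.35095641e-03]))
```

View pics/w1.png

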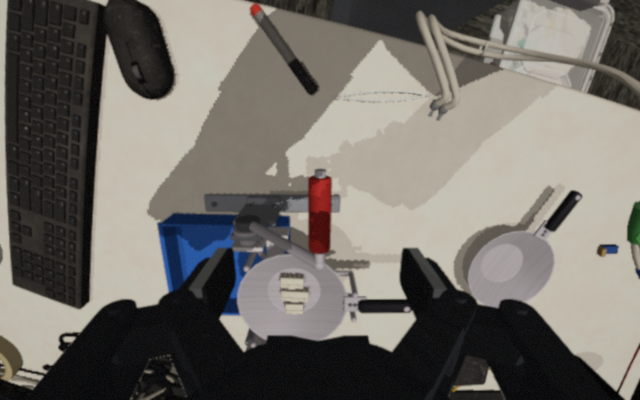

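Request:
jog_arm([
  [[0,0,0.1,0,0,-0.003,0],[0,0,0.1,0,0,0,0],[0,0,0.09,0,0,0,0],[0,0,0,0,0,0,255],[0,0,0,0,0,0,255],[0,0,0,0,0,0,255],[0,0,0,0,0,0,255],[0,0,0,0,0,0,255],[0,0,0,0,0,0,255]],
], force=50)

```text
clock: 5.15
tcp_pos: [0.4263, -0.137, 0.169]
orientation: [0.001, -0.114, 0.993, 0.0]
wrist_force: [0.6, 4.5, 5.7]
finger_gap: 0.0153
grip_force: 48.9
```

```bash
python3 - <<'E'
import numpy as np
a=np.linspace(.75,-.75,16)
y=.11*np.sin(a);z=.11*np.cos(a)
print(np.c_[np.diff(y),-np.diff(z)].__truediv__(.25).round(3).tolist())
E
```

```text
[[-0.034, -0.028], [-0.036, -0.025], [-0.039, -0.021], [-0.041, -0.017], [-0.042, -0.013], [-0.043, -0.009], [-0.044, -0.004], [-0.044, -0.0], [-0.044, 0.004], [-0.043, 0.009], [-0.042, 0.013], [-0.041, 0.017], [-0.039, 0.021], [-0.036, 0.025], [-0.034, 0.028]]
```

Request:
jog_arm([
  [[0,-0.034,-0.028,0,0,0,255],[0,-0.036,-0.025,0,0,0,255],[0,-0.039,-0.021,0,0,0,255],[0,-0.041,-0.017,0,0,0,255],[0,-0.042,-0.013,0,0,0,255],[0,-0.043,-0.009,0,0,0,255],[0,-0.044,-0.004,0,0,0,255],[0,-0.044,0,0,0,0,255],[0,-0.044,0.004,0,0,0,255],[0,-0.043,0.009,0,0,0,255],[0,-0.042,0.013,0,0,0,255],[0,-0.041,0.017,0,0,0,255],[0,-0.039,0.021,0,0,0,255],[0,-0.036,0.025,0,0,0,255],[0,-0.034,0.028,0,0,0,255],[0,0,0,0,0,0,255],[0,0,0,0,0,0,255],[0,0,0,0,0,0,255]],
])

```text
clock: 6.95
tcp_pos: [0.4579, -0.2826, 0.1678]
orientation: [-0.002, -0.114, 0.993, 0.002]
wrist_force: [-5.8, 5.7, 5.5]
finger_gap: 0.0156
grip_force: 50.6
```

```bash
python3 - <<'E'
from h import *
a=cam('scene');b=cam('side');w=cam('wrist')
for n in ('scene','wrist','side'):
  print(n,[(np.round(x['uv']).tolist(),round(x['conf'],2)) for x in spotter.find_in('conn_a',n)])
A=cv2.resize(a['pixels'][200:380,290:490],(540,486));B=cv2.resize(b['pixels'][130:220,290:400],(540,440))
cv2.imwrite('pics/tip.png',cv2.resize(np.hstack([A[:440],B[:440]])[:,:,::-1],(800,326)))
E
```

```text
scene [([403.0, 324.0], 0.55), ([392.0, 316.0], 0.51), ([412.0, 311.0], 0.47)]
wrist []
side []
```

View pics/tip.png

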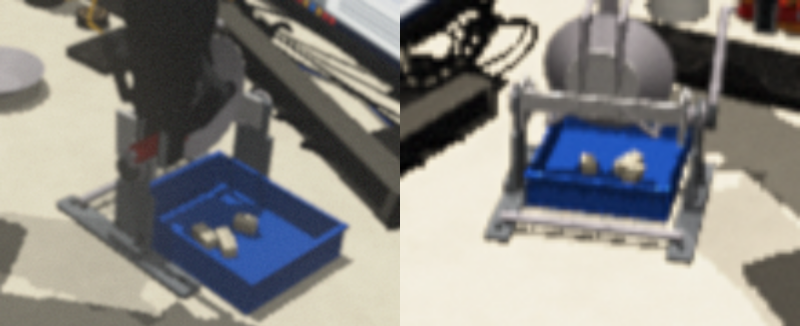

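All three cream housings lie in the blue tray (scene pixels about (392,316), (403,324) and (412,311)), and the pan is still seated while tipped. Next I swing the cradle back.

Request:
jog_arm([
  [[0,0.034,-0.028,0,0,0,255],[0,0.036,-0.025,0,0,0,255],[0,0.039,-0.021,0,0,0,255],[0,0.041,-0.017,0,0,0,255],[0,0.042,-0.013,0,0,0,255],[0,0.043,-0.009,0,0,0,255],[0,0.044,-0.004,0,0,0,255],[0,0.044,0,0,0,0,255],[0,0.044,0.004,0,0,0,255],[0,0.043,0.009,0,0,0,255],[0,0.042,0.013,0,0,0,255],[0,0.041,0.017,0,0,0,255],[0,0.039,0.021,0,0,0,255],[0,0.036,0.025,0,0,0,255],[0,0.034,0.028,0,0,0,255],[0,0.012,0.01,0,0,0,255],[0,0,0,0,0,0,255],[0,0,0,0,0,0,255],[0,0,0,0,0,0,255]],
])

```text
clock: 9.15
tcp_pos: [0.4262, -0.1359, 0.1676]
orientation: [0.001, -0.114, 0.993, -0.002]
wrist_force: [-6.8, -3.1, 15.1]
finger_gap: 0.0152
grip_force: 51.6
```

Request:
jog_arm([
  [[0,0,0,0,0,0,0],[0,0,0,0,0,0,0],[0,0,0,0,0,0,0],[0,0,-0.16,0,0,0,0],[0,0,-0.18,0,0,0,0],[-0.14,0.075,0,0,0,0,0],[-0.14,0.075,0,0,0,0,0],[-0.14,0.075,0,0,0,0,0],[-0.14,0.071,0,0,0,0,0],[0,0,0,0,0,0.0455,0],[0,0,0,0,0,0.0455,0],[0,0,0,0,0,0.0455,0],[0,0,0,0,0,0.0455,0],[0,0,0,0,0,0.0455,0],[0,0,0,0,0,0.0455,0],[0,0,0,0,0,0.0455,0],[0,0,0,0,0,0.0455,0],[0,0,0,0,0,0.0455,0],[0,0,0,0,0,0.0455,0],[0,0,0,0,0,0.0455,0]],
])

```text
clock: 11.15
tcp_pos: [0.5448, -0.0303, 0.2499]
orientation: [-0.0, 0.624, 0.781, 0.0]
wrist_force: [-0.2, -0.7, 0.4]
finger_gap: 0.0852
grip_force: 0.0
```

```bash
python3 - <<'E'
from h import *
a=cam('scene');b=cam('side');w=cam('wrist');save(w,'w2.png')
P=stand_pts([.581,-.1781,.228])
for t in ['lever_mid','seat','pan','pan_handle','pivot']:
 for n,d in dict(wrist=w,scene=a,side=b).items():
  print(t,n,[(np.round(x['uv'],1).tolist(),round(x['conf'],2)) for x in spotter.landmark_of(t,n)[:2]],proj(d,P[t]).round(1))
s=env.get_state();print(s['clock'],s['tcp_pos'],s['joint_pos'],toolinc(P['pan_handle']+[0,0,.149],.228))
E
```

```text
lever_mid wrist [([155.5, 295.8], 0.57)] [157.1 291.9]
lever_mid scene [([314.9, 237.9], 0.72), ([404.1, 323.4], 0.22)] [313.5 237.4]
lever_mid side [([384.4, 152.9], 0.56), ([351.2, 246.0], 0.39)] [386.  150.7]
seat wrist [] [318.6 259.2]
seat scene [([375.7, 270.0], 0.68), ([246.2, 236.8], 0.44)] [373.3 269.2]
seat side [([343.2, 172.5], 0.62)] [343.6 171.7]
pan wrist [([319.0, 266.2], 0.66)] [318.6 259.2]
pan scene [([373.7, 272.5], 0.75)] [373.3 269.2]
pan side [([343.9, 171.9], 0.95)] [343.6 171.7]
pan_handle wrist [([323.1, 190.3], 0.85)] [318.9 186. ]
pan_handle scene [([342.8, 239.4], 0.61), ([401.3, 323.4], 0.28)] [340.2 236.6]
pan_handle side [([339.2, 178.6], 0.74)] [338.6 178. ]
pivot wrist [] [318.7 304.5]
pivot scene [([389.9, 265.6], 0.91), ([337.0, 208.1], 0.27)] [390.4 265.7]
pivot side [([346.4, 157.5], 0.75), ([321.9, 245.6], 0.25)] [345.9 158.2]
12.05 [ 0.54459036 -0.03072368  0.25056725] [-2.03544595e-01  2.50718647e-01  8.55601469e-03  1.32855639e+00
 -1.60896938e-05  1.13942800e+00] (array([-0.00716765,  0.0086269 , -0.02973013]), array([ 2.02092307e-05,  1.49422341e-05, -5.61079734e-05]))
```

View pics/w2.png

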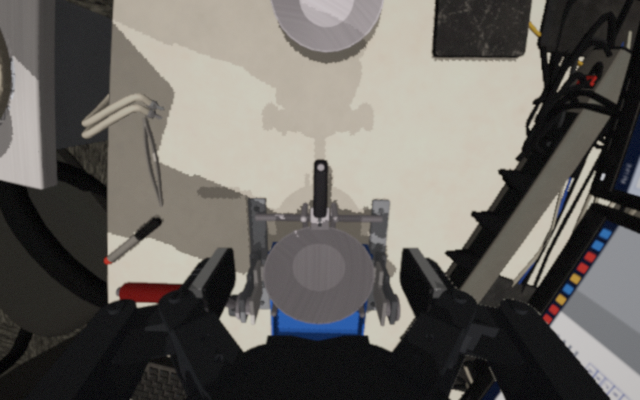

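The wrist view shows the emptied pan seated and level, with its handle straight under the gripper at (320,188), within about 2 mm of the model.

Request:
jog_arm([
  [[0.006,0.01,0.13,0,0,0,0],[0,0,0.13,0,0,0,0],[0,0,0.13,0,0,0,0],[0,0,0.13,0,0,0,0],[0,0,0.11,0,0,0,0],[0,0,0,0,0,0,255],[0,0,0,0,0,0,255],[0,0,0,0,0,0,255],[0,0,0,0,0,0,255],[0,0,0,0,0,0,255],[0,0,0,0,0,0,255],[0,0,0,0,0,0,255]],
], force=100)

```text
clock: 13.25
tcp_pos: [0.547, -0.0287, 0.0938]
orientation: [0.001, 0.622, 0.783, 0.0]
wrist_force: [-1.4, 0.7, 3.8]
finger_gap: 0.0126
grip_force: 97.8
```

Request:
jog_arm([
  [[0,0,-0.03,0,0,0,255],[0,0,-0.05,0,0,0,255],[0,0,-0.08,0,0,0,255],[0,0,-0.1,0,0,0,255],[0,0,-0.1,0,0,0,255],[0,0,-0.08,0,0,0,255],[0,0,0,0,0,0,255],[0,0,0,0,0,0,255]],
])

```text
clock: 14.05
tcp_pos: [0.547, -0.0287, 0.2033]
orientation: [0.0, 0.622, 0.783, 0.0]
wrist_force: [-1.3, -0.4, -2.2]
finger_gap: 0.0125
grip_force: 97.8
```

```bash
python3 - <<'E'
from h import *
a=cam('scene');b=cam('side');w=cam('wrist');save(w,'w3.png')
s=env.get_state();Rt=q2R(s['orientation'])
P=lambda v:np.array(s['tcp_pos'])+Rt@np.array(v)
# nominal: grasp r=.108 ; tool x=+handle dir, z down; TCP .0938-> handle mid .109 at seat
nom={'pan':P([-.107,0,.0188]),'pan_handle':P([-.002,0,-.0152])}
for t in ['pan','pan_handle']:
 for n,d in dict(wrist=w,scene=a,side=b).items():
  print(t,n,[(np.round(x['uv'],1).tolist(),round(x['conf'],2)) for x in spotter.landmark_of(t,n)[:3]],proj(d,nom[t]).round(1))
for t in ['empty_pan','empty_handle']:
 for n in ['wrist','scene','side']:
  print(t,n,[(np.round(x['uv'],1).tolist(),round(x['conf'],2)) for x in spotter.landmark_of(t,n)[:3]])
print(s['clock'],s['tcp_pos'],s['joint_pos'])
E
```

```text
pan wrist [] [316.8 364. ]
pan scene [([380.5, 221.9], 0.74), ([392.9, 317.6], 0.66)] [376.1 223.3]
pan side [([344.5, 144.7], 0.77), ([344.3, 182.9], 0.67), ([352.5, 247.2], 0.52)] [344.4 144. ]
pan_handle wrist [([318.2, 273.0], 0.95)] [316.6 265.8]
pan_handle scene [([345.2, 195.6], 0.55)] [341.4 191.7]
pan_handle side [([341.0, 150.7], 0.56)] [339.3 148.5]
empty_pan wrist []
empty_pan scene []
empty_pan side [([325.2, 243.2], 0.94), ([345.2, 142.6], 0.61)]
empty_handle wrist []
empty_handle scene [([247.3, 236.5], 0.75), ([377.2, 224.3], 0.62)]
empty_handle side [([351.4, 248.8], 0.57)]
14.2 [ 0.54583163 -0.02848853  0.2016475 ] [-1.99091643e-01  2.70494740e-01 -8.52379584e-02  1.21753632e+00
  9.40825289e-05  1.14398381e+00]
```

View pics/w3.png

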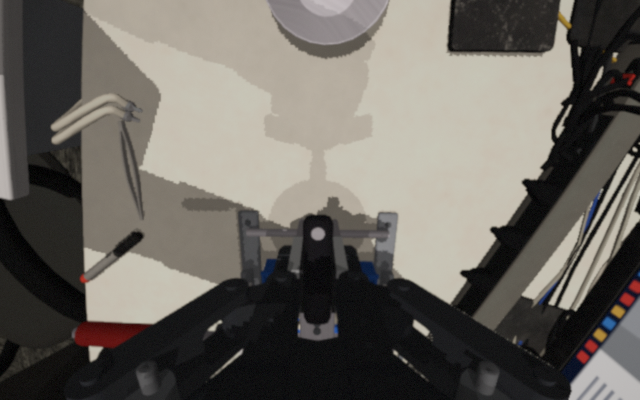

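The pan is lifted clean and held straight: handle tip at (318,215), grip middle at (318,273). Next I move closer to see the empty pan in full.

Request:
jog_arm([
  [[0.1,0,0,0,0,0,255],[0.15,0,0,0,0,0,255],[0.15,0,0,0,0,0,255],[0.05,0,0,0,0,0,255],[0,0,0,0,0,0,255],[0,0,0,0,0,0,255]],
])

```text
clock: 15.4
tcp_pos: [0.5216, 0.0807, 0.2032]
orientation: [0.0, 0.622, 0.783, -0.0]
wrist_force: [-0.2, -0.4, -1.4]
finger_gap: 0.0125
grip_force: 97.7
```

```bash
python3 - <<'E'
from h import *
w=cam('wrist');b=cam('side');a=cam('scene')
s=env.get_state();Rt=q2R(s['orientation']);im=w['pixels'].copy()
P=lambda v:np.array(s['tcp_pos'])+Rt@np.array(v)
# empty pan: landmarks in all views + rim ellipse from cut-out
for t in ['empty_pan','empty_handle']:
 for n,d in dict(wrist=w,scene=a,side=b).items():
  for x in spotter.landmark_of(t,n)[:2]:
   z=0 if t=='empty_pan' else .034
   print(t,n,np.round(x['uv'],1),round(x['conf'],2),atz(d,x['uv'],z).round(4))
for x in spotter.cut_out('empty_pan','wrist')[:2]:
  m=x['region'].astype(np.uint8);print('mask',x['conf'],m.sum(),cv2.boundingRect(m),x['uv'])
  im[...,0]=np.maximum(im[...,0],m*120)
# held handle tip prediction for offsets
for off in (0,-.003,-.006):print('tip',off,proj(w,P([.031+off,0,-.0212])).round(1))
cv2.imwrite('pics/w4.png',im[:,:,::-1]);np.save('w4.npy',w['pixels'])
print(s['clock'],s['tcp_pos'],s['orientation'])
E
```

```text
empty_pan wrist [323.   92.8] 0.6 [0.5076 0.1716 0.    ]
empty_pan scene [284.4 244.4] 0.63 [0.4994 0.1683 0.    ]
empty_pan side [322.8 245.8] 0.83 [0.504  0.1866 0.    ]
empty_pan side [332.1 165.8] 0.61 [ 0.6797 -0.2845  0.    ]
empty_handle wrist [232.   42.3] 0.96 [0.4076 0.1967 0.034 ]
empty_handle scene [247.8 237. ] 0.68 [0.4066 0.1862 0.034 ]
empty_handle scene [312.7 237.9] 0.64 [0.5532 0.1126 0.034 ]
empty_handle side [350.3 246.3] 0.84 [0.4136 0.1946 0.034 ]
empty_handle side [347.4 158.7] 0.25 [ 0.6239 -0.3043  0.034 ]
mask 0.81 13686 (201, 20, 186, 135) [319.3, 84.2]
tip 0 [316.8 211.5]
tip -0.003 [316.8 217.6]
tip -0.006 [316.8 223.6]
15.55 [0.52175046 0.07987473 0.20304862] [ 2.27257104e-04  6.22741265e-01  7.82427801e-01 -3.66468567e-05]
```

View pics/w4.png

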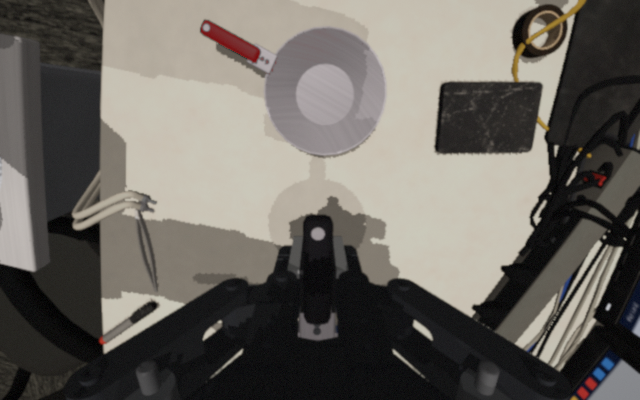

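The empty pan shows in full: rim centre about (325,91), floor disc centre (325,95), red-tinted handle to the upper left at (232,42). The held handle's tip is at (318,214). Next I work out the placing.

```bash
python3 - <<'E'
from h import *
w=cam('wrist');s=env.get_state();g=cv2.cvtColor(w['pixels'],cv2.COLOR_RGB2GRAY)
x=spotter.cut_out('empty_pan','wrist')[0]
m=cv2.morphologyEx(x['region'].astype(np.uint8),cv2.MORPH_OPEN,cv2.getStructuringElement(2,(45,45)))
c=max(cv2.findContours(m,0,1)[0],key=len)[:,0]
pts=np.array([atz(w,p,.030)[:2] for p in c])
f=least_squares(lambda p:np.hypot(*(pts-p[:2]).T)-p[2],[.506,.172,.065],loss='soft_l1',f_scale=.002)
print('rim',f.x.round(4),'floor',atz(w,(325,95),.006).round(4))
E=f.x[:2];H=atz(w,(232,42),.034)[:2];print('yaw',np.degrees(np.arctan2(*(H-E)[::-1])),np.hypot(*(H-E)))
Rt=q2R(s['orientation']);P=lambda v:np.array(s['tcp_pos'])+Rt@np.array(v)
for r in (.138,.076): print(r,proj(w,P([r-.1085,0,-.0212])).round(1))
E3=np.r_[E,0]
print(toolinc(E3+[0,.1085,.09],0.))
E
```

```text
rim [0.5092 0.1696 0.0641] floor [0.5101 0.1695 0.006 ]
yaw 164.93246777437804 0.105486489947721
0.138 [316.8 212.8]
0.076 [316.9 322.3]
(array([0.77995259, 0.13074413, 0.45217791]), array([ 1.84290780e-05, -8.42112627e-06,  7.24131561e-02]))
```

Request:
jog_arm([
  [[0.1,0.016,0,0,0,0,255],[0.15,0.025,0,0,0,0,255],[0.16,0.027,0,0,0,0,255],[0.16,0.027,0,0,0,0,255],[0.14,0.024,0,0,0,0,255],[0.07,0.012,0,0,0,0,255],[0,0,0,0,0,0.036,255],[0,0,0,0,0,0.036,255],[0,0,0.1,0,0,0,255],[0,0,0.12,0,0,0,255],[0,0,0.12,0,0,0,255],[0,0,0.08,0,0,0,255],[0,0,0.03,0,0,0,255],[0,0,0,0,0,0,255],[0,0,0,0,0,0,255]],
])

```text
clock: 17.5
tcp_pos: [0.51, 0.2784, 0.0916]
orientation: [0.0, 0.707, 0.708, 0.001]
wrist_force: [-0.3, -0.5, -0.9]
finger_gap: 0.0123
grip_force: 97.8
```

```bash
python3 - <<'E'
from h import *
a=cam('scene');b=cam('side');w=cam('wrist');s=env.get_state();Rt=q2R(s['orientation'])
P=np.array(s['tcp_pos'])+Rt@np.array([-.1085,0,.0188]);print('pan est',P.round(4),s['joint_pos'])
for n,d in dict(scene=a,side=b).items():
  print(n,[(np.round(x['uv'],1).tolist(),round(x['conf'],2)) for x in spotter.landmark_of('pan',n)[:3]],proj(d,P).round(1))
print(toolinc([.5095,.1696+.1085,.0255],0.))
S=cv2.resize(b['pixels'][190:290,250:410],(800,500));cv2.imwrite('pics/s5.png',S[:,:,::-1])
E
```

```text
pan est [0.5105 0.1701 0.0732] [ 3.61802004e-01  3.99622437e-01 -1.80890134e-01  9.87542769e-01
 -7.81474061e-05  1.93106468e+00]
scene [([290.1, 221.0], 0.96)] [287.8 218. ]
side [([323.3, 220.7], 0.8)] [323.1 222.4]
(array([-0.00198759, -0.00207545,  0.26469144]), array([ 0.00061258, -0.00021996,  0.00050865]))
```

View pics/s5.png

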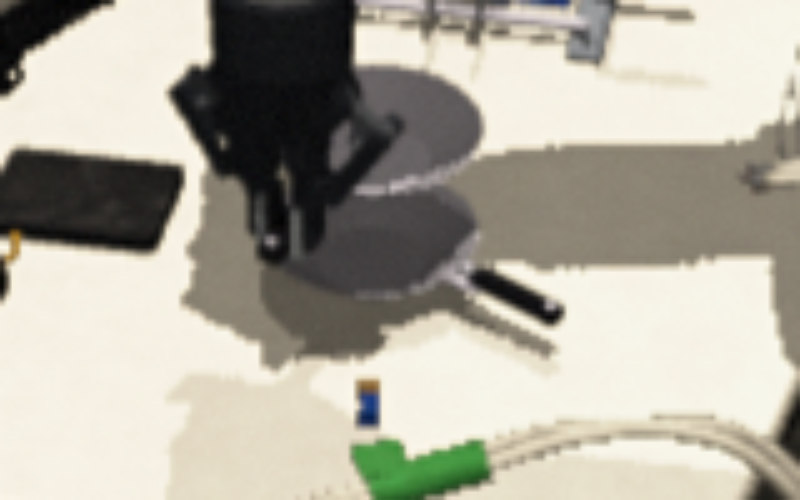

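The held pan (rim around (400,130) in the crop) hangs level above the empty pan, whose rim spans about (280–480, 190–300), and the handles are well apart. Next I lower it.

Request:
jog_arm([
  [[-0.002,-0.002,0.06,0,0,0,255],[0,0,0.06,0,0,0,255],[0,0,0.05,0,0,0,255],[0,0,0.03,0,0,0,255],[0,0,0.02,0,0,0,255],[0,0,0.015,0,0,0,255],[0,0,0.01,0,0,0,255],[0,0,0,0,0,0,255]],
])

```text
clock: 18.55
tcp_pos: [0.5087, 0.2778, 0.0293]
orientation: [0.0, 0.707, 0.708, 0.0]
wrist_force: [0.5, -0.4, -1.0]
finger_gap: 0.0122
grip_force: 97.8
```

Request:
jog_arm([
  [[0,0,0.007,0,0,0,255],[0,0,0.006,0,0,0,255],[0,0,0,0,0,0,255],[0,0,0,0,0,0,255]],
])

```text
clock: 18.95
tcp_pos: [0.5091, 0.2781, 0.0265]
orientation: [0.0, 0.706, 0.708, 0.001]
wrist_force: [-0.1, 1.5, 1.3]
finger_gap: 0.0124
grip_force: 98.1
```

Request:
jog_arm([
  [[0,0,0.004,0,0,0,255],[0,0,0.003,0,0,0,255],[0,0,0,0,0,0,255]],
])

```text
clock: 19.25
tcp_pos: [0.5091, 0.2783, 0.0247]
orientation: [0.0, 0.706, 0.708, 0.001]
wrist_force: [0.6, 3.1, 3.0]
finger_gap: 0.0127
grip_force: 98.4
```

Request:
jog_arm([
  [[0,0,0,0,0,0,200],[0,0,0,0,0,0,150],[0,0,0,0,0,0,60],[0,0,0,0,0,0,0],[0,0,0,0,0,0,0],[0,0,0,0,0,0,0],[0,0,-0.05,0,0,0,0],[0,0,-0.12,0,0,0,0],[0,0,-0.15,0,0,0,0],[0,0,-0.15,0,0,0,0],[0,0,-0.15,0,0,0,0],[0,0,0,0,0,0,0],[0,0,0,0,0,0,0]],
])

```text
clock: 20.55
tcp_pos: [0.5096, 0.2781, 0.1814]
orientation: [0.001, 0.707, 0.708, 0.002]
wrist_force: [-0.2, 0.8, -0.3]
finger_gap: 0.0853
grip_force: 0.0
```

```bash
python3 - <<'E'
from h import *
w=cam('wrist');b=cam('side');a=cam('scene')
A=cv2.resize(a['pixels'][200:350,220:480],(800,462))
for t in ('pan_handle','pan'):
 print(t,[(np.round(x['uv'],1).tolist(),round(x['conf'],2)) for x in spotter.landmark_of(t,'wrist')[:4]],[(np.round(x['uv'],1).tolist(),round(x['conf'],2)) for x in spotter.landmark_of(t,'side')[:4]])
W=cv2.resize(w['pixels'],(400,250));S=cv2.resize(b['pixels'][190:290,250:410],(400,250))
cv2.imwrite('pics/end.png',cv2.resize(np.vstack([np.hstack([W,S]),A]),(800,600) if 0 else (674,600))[:,:,::-1])
E
```

```text
pan_handle [] [([306.6, 252.6], 0.74)]
pan [([317.0, 264.9], 0.7)] [([326.7, 242.8], 0.94), ([341.3, 173.2], 0.64)]
```

View pics/end.png

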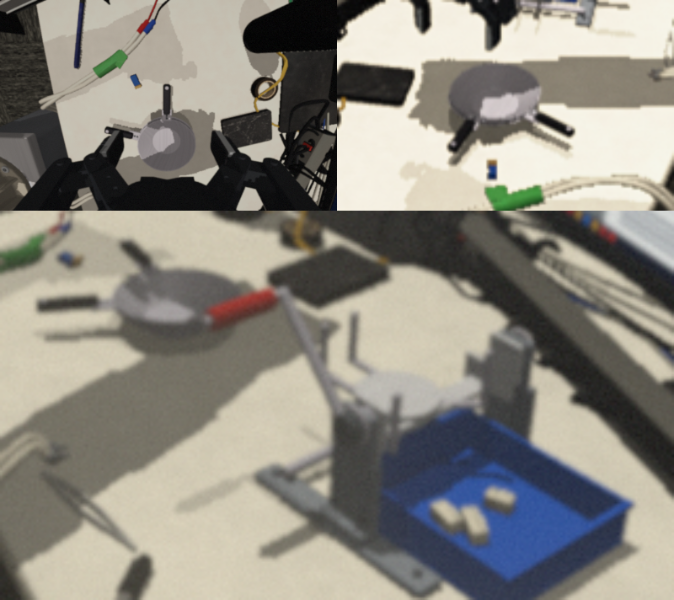

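In the last picture the pans are nested with coinciding rims, the handles are about 75° apart, the cradle is level and the connectors are in the tray.

```bash
python3 -c "
from h import *
print(ticket.hand_in())"
```

```text
the job is handed in; nothing more can be done
None
```

Job handed in: the three connectors are in the tray, the cradle is back level, and the emptied pan is nested in the other with the handles about 75° apart; the hand-in call returned no verdict.

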